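Set out the plug gauges by size on the gauge rail

ROBOT

A 6-joint arm with a two-finger parallel gripper is mounted at the origin on a cart in front of the work surface, level with it; the furniture and walls round the work are solid. World frame = base frame: x ahead of the robot, y to its left, z up, the work surface at z = 0. Lengths are in mm, angles in rad, forces in N, time in s.
With the tool pointing down it reaches from about 300 to 775 mm from the base axis. Payload 14.6 kg.
Tool frame: the origin (TCP) lies between the finger pads; the fingertips stand 19 mm ahead of it and the grasp point (between the pads) is the TCP; z points along the fingers, y is the line along which they close (so a half turn about z gives the same grasp; the last joint's range is limited). The gripper opens to 94 mm and grips with 3 to 60 N. Pads are 16 mm wide; open, the fingers measure 119 mm over their backs; the gripper's body (75 mm by 177 mm) begins 78 mm behind the grasp point.
Start: joints at [-0.067, 0.3, 1.521, -0, 1.321, -0.067], TCP at [549.99, -0.002, 224.446] pointing down, gripper open.
Joint ranges: [-3.03, 3.03], [-0.79, 2.21], [0.23, 2.52], [-1.04, 4.18], [0, 3.07], [-2.55, 2.55]. Speed limits (rad/s): [2.22, 2.22, 2.57, 3.14, 3.14, 3.14].

INTERFACE

Orientations are given as [roll, pitch, yaw] about the fixed x, y, z axes, in that order (R = Rz(yaw) Ry(pitch) Rx(roll)).
In Python, from cell import monitor, imaging, job, find_in, trace gives the robot as it stands. The module is installed in compiled form; this text tells all that it offers.
- The arm moves only by the tool arm_command, never from a script. Its argument "steps" is a list of rows, each a list of 5 numbers: the opening, from 0 (shut) to 1 (fully open), then the shift along the tool's x, y, z in mm, then the turn about the tool's z in degrees. In form: [[gripper, dx, dy, dz, turn], ...]. A call has 1 to 20 rows; each row is the pose to reach, as a shift and turn from the pose commanded when the call began, along the tool's axes at that moment; what a row does not reach only later rows make up. A row lasts 1/8 s, in which the tool goes at most 62.5 mm and 10.7 degrees, less where a joint would pass 70% of its speed; a pose out of reach is approached as far as the arm can. A call with a gripper value outside its range is refused whole. The fingers move at their own pace and stop on an object; "force" is the grip in N (left out, the last holds). Time passes only in rows, so rows that repeat a pose let the fingers close. It gives the time, the measured TCP pose, the force, the opening and the grip force at its end, in the units of the state.
- monitor.read_state(): the state, without advancing time (a new reading comes with each control period).
- imaging.camera(name): name is "scene" or "side" or "wrist"; returns a dict with "img" (480x640x3 uint8, red, green, blue), "mtx" (3x3 intrinsics, pixels), "view" (4x4, takes a point from world to camera coordinates). Camera axes: x right, y down, z forward; pixel columns grow to the right and rows downward; lengths in mm; the calibration is good to about 2 mm. The wrist camera is an equidistant fisheye: a pixel r from the principal point sees the ray r / f radians off the axis. A picture is of the moment at which its call begins. There is no depth.
- job.sign_off(): hands the job in; it is judged then, once.
Trained networks look in a picture, given as the dict that the camera call returned (one of the last four; its "shot" number tells which), for a name from the list of things; names that differ only in an ending like _2 or _b are one class to them, and where a whole thing is asked for, a point or a joint stands for the part that bears it (a point fixed in the world has none). Each returns a list of dicts, best first, with "p" (0 to 1); they miss things now and then, are a little off and sometimes report something else, mostly with a low value. They report only what shows in the picture. A call takes as long as a camera call. They do not tell look-alikes from the thing itself.
- find_in(picture, target): "rect" ([centre column, centre row, width, height] in pixels, round what is visible of it).
- trace(picture, target): "region" (480x640 bool, what is visible of it) and "rect" ([centre column, centre row, width, height] in pixels, round what is visible of it).
The state is a dict: "clock": time; "joints": joint angles; "qd": joint speeds; "effort": joint torques, N m; "eef_pos": TCP position; "eef_rot": TCP orientation; "wrist_force": force on the tool from outside, world axes, zero at the start; "moment": the same for the moment, N m; "finger_gap": finger opening in mm; "finger_force": force on a finger pad.
Only numpy, scipy, OpenCV 4.12 (cv2) and the standard library are available. Lean on these libraries where they do the work, as an engineer would, in place of code of your own. Each camera call takes 0.05 s, during which the arm holds its last target. There are 200 camera calls.

TASK

Set the four plug gauges out on the gauge rail in order of disc size, one standing upright and centred on each black pad: the largest on the pad next to the tall end stop, then each next smaller, with the smallest at the far end. Leave the loose half-clamp where it lies.

Things in the scene. Friction and masses are not known exactly. Their poses are not given: they have to be found in the camera images.
- gauge_64: Loose turned plug gauge: plain aluminium disc 64 mm in diameter and 26 mm thick, with a steel grip stem 22 mm in diameter standing on its centre, 40 mm tall (66 mm in all), stem free to be gripped from above at any yaw. 0.29 kg or so. Origin: centre of its underside, z up along the stem. It stands upright on the bench at the start.
- gauge_54: Loose turned plug gauge: plain aluminium disc 54 mm in diameter and 26 mm thick, with a steel grip stem 22 mm in diameter standing on its centre, 40 mm tall (66 mm in all), stem free to be gripped from above at any yaw. 0.22 kg or so. Origin: centre of its underside, z up along the stem. It stands upright on the bench at the start.
- gauge_44: Loose turned plug gauge: plain aluminium disc 44 mm in diameter and 26 mm thick, with a steel grip stem 22 mm in diameter standing on its centre, 40 mm tall (66 mm in all), stem free to be gripped from above at any yaw. 0.17 kg or so. Origin: centre of its underside, z up along the stem. It stands upright on the bench at the start.
- gauge_34: Loose turned plug gauge: plain aluminium disc 34 mm in diameter and 26 mm thick, with a steel grip stem 22 mm in diameter standing on its centre, 40 mm tall (66 mm in all), stem free to be gripped from above at any yaw. 0.12 kg or so. Origin: centre of its underside, z up along the stem. It stands upright on the bench at the start.
- pad_a: One of four identical round black rubber pads (54 mm across, 3 mm thick, small bright dot at its centre), fixed in a row, 80 mm centre to centre, on a grey rail 406 x 72 mm and 15 mm thick. Which of the four pads lies where in the row varies. Origin: centre of its underside, on the rail's top 15 mm above the bench; its upper face is 18 mm above the bench. Its y axis runs along the rail, x across it.
- pad_b: One of four identical round black rubber pads (54 mm across, 3 mm thick, small bright dot at its centre), fixed in a row, 80 mm centre to centre, on a grey rail 406 x 72 mm and 15 mm thick. Which of the four pads lies where in the row varies. Origin: centre of its underside, on the rail's top 15 mm above the bench; its upper face is 18 mm above the bench. Its y axis runs along the rail, x across it.
- pad_c: One of four identical round black rubber pads (54 mm across, 3 mm thick, small bright dot at its centre), fixed in a row, 80 mm centre to centre, on a grey rail 406 x 72 mm and 15 mm thick. Which of the four pads lies where in the row varies. Origin: centre of its underside, on the rail's top 15 mm above the bench; its upper face is 18 mm above the bench. Its y axis runs along the rail, x across it.
- pad_d: One of four identical round black rubber pads (54 mm across, 3 mm thick, small bright dot at its centre), fixed in a row, 80 mm centre to centre, on a grey rail 406 x 72 mm and 15 mm thick. Which of the four pads lies where in the row varies. Origin: centre of its underside, on the rail's top 15 mm above the bench; its upper face is 18 mm above the bench. Its y axis runs along the rail, x across it.
- end_stop: Tall dark steel end stop, 70 mm across the rail, 14 mm along it, 50 mm high (top 65 mm above the bench), fixed on one end of the rail, either end; the nearest pad's centre is 75 mm away. The other end carries only a flat strip of the same outline, 6 mm high. Origin: centre of its underside; y along the rail.
- clamp_a: Bystander: loose milled aluminium half-clamp, 22 x 50 x 20 mm, lying between the gauges before the rail, near the middle; to be left where it lies. Origin: centre of its underside, y along its length.
Not all that is in view belongs to the job. What is shaped like the gauge_34 but purple is not meant.

How it is judged (in metres and radians):
At the end, for the whole second after the job is handed in: Counting from the tall end stop the pads carry the 64, 54, 44 and 34 mm gauges, each upright (within 0.1 rad), its centre within 12 mm of the pad's centre, released and at rest; the half-clamp has moved by less than 25 mm ((horizontal distance between gauge_64 and pad_a below 0.012 m or horizontal distance between gauge_64 and pad_b below 0.012 m or horizontal distance between gauge_64 and pad_c below 0.012 m or horizontal distance between gauge_64 and pad_d below 0.012 m) and horizontal distance between gauge_64 and end_stop between 0.061 and 0.089 m and height (world z) of gauge_64 between 0.014 and 0.023 m and angle between each of gauge_64, gauge_54, gauge_44, gauge_34's own z axis and vertical below 0.1 rad and linear speed of each of gauge_64, gauge_54, gauge_44, gauge_34 below 0.02 m/s and angular speed of each of gauge_64, gauge_54, gauge_44, gauge_34 below 0.2 rad/s and contact force between the fingers and gauge_64 below 0.1 N and (horizontal distance between gauge_54 and pad_a below 0.012 m or horizontal distance between gauge_54 and pad_b below 0.012 m or horizontal distance between gauge_54 and pad_c below 0.012 m or horizontal distance between gauge_54 and pad_d below 0.012 m) and horizontal distance between gauge_54 and end_stop between 0.141 and 0.169 m and height (world z) of gauge_54 between 0.014 and 0.023 m and contact force between the fingers and gauge_54 below 0.1 N and (horizontal distance between gauge_44 and pad_a below 0.012 m or horizontal distance between gauge_44 and pad_b below 0.012 m or horizontal distance between gauge_44 and pad_c below 0.012 m or horizontal distance between gauge_44 and pad_d below 0.012 m) and horizontal distance between gauge_44 and end_stop between 0.221 and 0.249 m and height (world z) of gauge_44 between 0.014 and 0.023 m and contact force between the fingers and gauge_44 below 0.1 N and (horizontal distance between gauge_34 and pad_a below 0.012 m or horizontal distance between gauge_34 and pad_b below 0.012 m or horizontal distance between gauge_34 and pad_c below 0.012 m or horizontal distance between gauge_34 and pad_d below 0.012 m) and horizontal distance between gauge_34 and end_stop between 0.301 and 0.329 m and height (world z) of gauge_34 between 0.014 and 0.023 m and contact force between the fingers and gauge_34 below 0.1 N and distance of clamp_a from where it was at the start of the episode below 0.025 m); the robot touches nothing.
It fails at once if the half-clamp is shifted by more than 25 mm (distance of clamp_a from where it was at the start of the episode above 0.025 m).
It also fails if it takes over 96 s, if anything falls off the work surface, if the arm or the gripper's body presses on something with over 40 N, if the wrist force passes 120 N, or if a joint passes its speed limit or range.

## Working session

There is one attempt and no reset: what is moved stays moved. The work goes in short steps, Python scripts to look and compute and a tool call to move; the robot and the scene stay as the last step left them, time stands still between calls to the robot, and variables do not carry over. Pictures are saved under pics/ and viewed, at most 14 in all, crops included, and the job is handed in when it is done.

Besides the shell and the picture viewer there is one more tool, called after "Request:" as name(argument=value, ...), one argument or row to a line, values as JSON. arm_command: Moves the arm, as the interface text tells. Its arguments: {"type":"object","properties":{"steps":{"type":"array","items":{"type":"array","items":{"type":"number"}}},"force":{"type":"number"}},"required":["steps"]}

```bash
mkdir -p pics
cat > h.py <<'E'
import numpy as np, cv2
from cell import monitor, imaging, job, find_in, trace
def ray(c,u,v,fish=False):
    K=c["mtx"];V=np.array(c["view"])
    x=(u-K[0][2])/K[0][0];y=(v-K[1][2])/K[1][1]
    if fish:
        t=np.hypot(x,y);s=np.sin(t)/t if t>1e-9 else 1;d=np.array([x*s,y*s,np.cos(t)])
    else: d=np.array([x,y,1.])
    R=V[:3,:3];return -R.T@V[:3,3],R.T@d
def at(c,u,v,z,fish=False):
    o,d=ray(c,u,v,fish);return (o+d*(z-o[2])/d[2])[:2]
def proj(c,p,fish=False):
    K=np.array(c["mtx"]);V=np.array(c["view"]);q=V[:3,:3]@np.array(p,float)+V[:3,3]
    if fish:
        r=np.hypot(q[0],q[1]);t=np.arctan2(r,q[2]);x,y=q[:2]/max(r,1e-9)*t
    else: x,y=q[:2]/q[2]
    return K[0,0]*x+K[0,2],K[1,1]*y+K[1,2]
E
python3 - <<'E'
from h import *
s=monitor.read_state();print(s["eef_pos"],s["eef_rot"],s["clock"])
for n in ["scene","side","wrist"]:
    c=imaging.camera(n);cv2.imwrite(f"pics/{n}0.png",c["img"][:,:,::-1])
    print(n,np.round(c["mtx"],1).tolist(),"cam at",np.round(ray(c,320,240)[0]))
    for t in ["gauge_64","gauge_54","gauge_44","gauge_34","pad_a","end_stop","clamp_a"]:
        print(t,[(np.round(d["rect"]).astype(int).tolist(),round(d["p"],2)) for d in find_in(c,t) if d["p"]>.15])
E
```

```text
[ 5.49768764e+02 -1.56674858e-03  2.23870415e+02] [-3.14042997e+00 -5.01836956e-05  1.57081156e+00] 0.0
scene [[622.0, 0.0, 316.6], [0.0, 622.0, 233.7], [0.0, 0.0, 1.0]] cam at [-499. -569.  651.]
gauge_64 [([480, 281, 30, 37], 0.94), ([182, 223, 18, 29], 0.89), ([232, 235, 14, 30], 0.78), ([280, 252, 14, 32], 0.71), ([340, 278, 29, 40], 0.66), ([241, 255, 9, 27], 0.65)]
gauge_54 [([480, 281, 30, 37], 0.94), ([182, 223, 18, 29], 0.89), ([232, 235, 14, 30], 0.78), ([280, 252, 14, 32], 0.71), ([340, 278, 29, 40], 0.66), ([241, 255, 9, 27], 0.65)]
gauge_44 [([480, 281, 30, 37], 0.94), ([182, 223, 18, 29], 0.89), ([232, 235, 14, 30], 0.78), ([280, 252, 14, 32], 0.71), ([340, 278, 29, 40], 0.66), ([241, 255, 9, 27], 0.65)]
gauge_34 [([480, 281, 30, 37], 0.94), ([182, 223, 18, 29], 0.89), ([232, 235, 14, 30], 0.78), ([280, 252, 14, 32], 0.71), ([340, 278, 29, 40], 0.66), ([241, 255, 9, 27], 0.65)]
pad_a [([350, 241, 23, 11], 0.79), ([314, 237, 26, 10], 0.79), ([387, 248, 21, 8], 0.57), ([284, 233, 20, 8], 0.48)]
end_stop [([253, 219, 22, 32], 0.56), ([180, 221, 19, 29], 0.36)]
clamp_a [([2
[... 968 characters left out ...]
 1.0]] cam at [550.  74. 386.]
gauge_64 [([200, 88, 44, 32], 0.96), ([261, 146, 37, 34], 0.68), ([242, 302, 43, 58], 0.58), ([262, 29, 38, 47], 0.57)]
gauge_54 [([200, 88, 44, 32], 0.96), ([261, 146, 37, 34], 0.68), ([242, 302, 43, 58], 0.58), ([262, 29, 38, 47], 0.57)]
gauge_44 [([200, 88, 44, 32], 0.96), ([261, 146, 37, 34], 0.68), ([242, 302, 43, 58], 0.58), ([262, 29, 38, 47], 0.57)]
gauge_34 [([200, 88, 44, 32], 0.96), ([261, 146, 37, 34], 0.68), ([242, 302, 43, 58], 0.58), ([262, 29, 38, 47], 0.57)]
pad_a [([393, 317, 43, 44], 0.97), ([366, 94, 55, 56], 0.7), ([380, 173, 46, 49], 0.7), ([389, 250, 53, 55], 0.68)]
end_stop [([355, 17, 79, 34], 0.66)]
clamp_a [([212, 218, 55, 43], 0.61)]
```

View pics/wrist0.png

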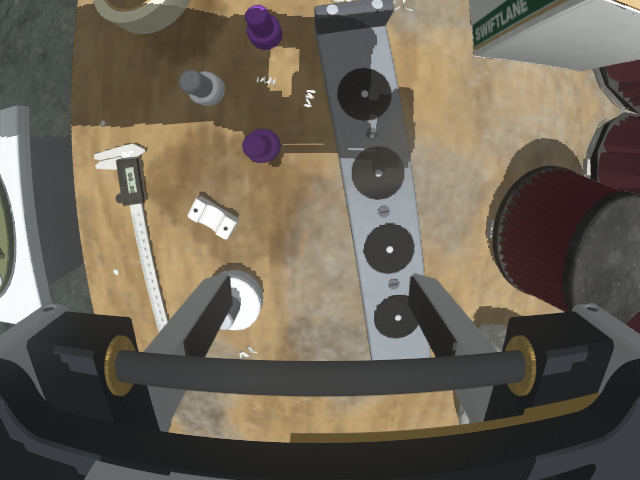

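View pics/scene0.png

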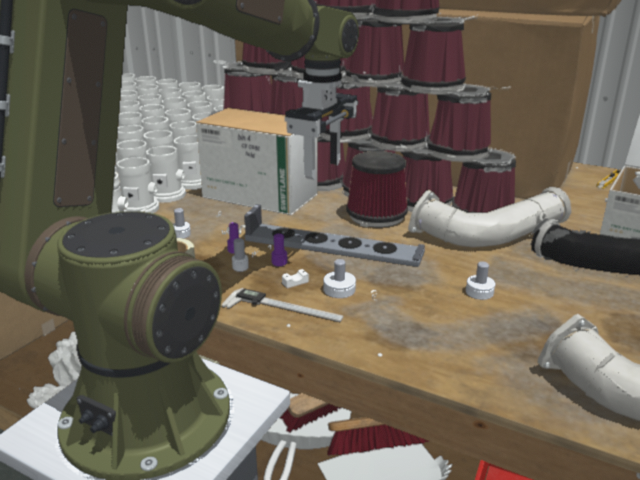

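View pics/side0.png

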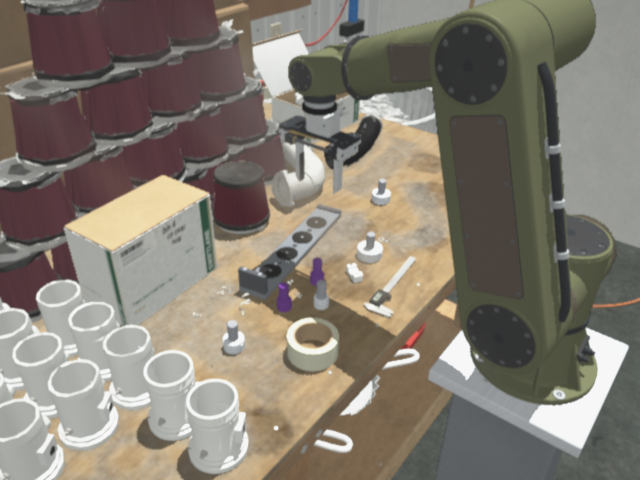

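The wrist view shows the rail with pads at (365,94), (378,173), (389,250) and (397,317), and the end stop at the top (355,17). It also shows two purple decoys, the clamp at (212,218) and gauges at (200,88) and (242,302). The scene view has real gauges at (480,281), (340,278), (241,255) and (182,223). The side view has them at (381,191), (372,248), (321,296) and about (233,338). Next I fit a position and diameter for each.

```bash
cat > m.py <<'E'
from h import *
from scipy.optimize import least_squares
a=np.linspace(0,2*np.pi,48)
def model(D,x,y,z0=0):
    P=[np.c_[x+r*np.cos(a),y+r*np.sin(a),np.full(48,z0+z)] for r,z in((D/2,0),(D/2,26),(11,66))]
    return np.vstack(P)
def bbox(c,P,f):
    q=np.array([proj(c,p,f) for p in P]);lo,hi=q.min(0),q.max(0);return np.r_[lo,hi]
def edges(r): return np.r_[r[0]-r[2]/2,r[1]-r[3]/2,r[0]+r[2]/2,r[1]+r[3]/2]
def fit(obs,x0,z0=0):
    """obs: list of (cam,rect,fish); tries each diameter"""
    out=[]
    for D in (64,54,44,34):
        g=lambda p:np.concatenate([bbox(c,model(D,*p,z0),f)-edges(r) for c,r,f in obs])
        s=least_squares(g,x0,loss="soft_l1");out.append((round(2*s.cost,1),D,np.round(s.x,1)))
    return sorted(out,key=lambda t:t[0])
E
python3 - <<'E'
from m import *
C={n:imaging.camera(n) for n in("scene","side","wrist")}
F={n:[d["rect"] for d in find_in(C[n],"gauge_64")] for n in C}
seeds={"scene":[(480,281),(340,278),(241,255),(182,223)],"side":[(381,191),(372,248),(321,296),(233,338)]}
for i in range(4):
    obs=[]
    for n in("scene","side"):
        s=seeds[n][i];x=at(C[n],*s,25)
        b=[r for r in F[n] if np.hypot(r[0]-s[0],r[1]-s[1])<9]
        print(n,x.round(),len(b))
        if b: obs.append((C[n],b[0],False))
    b=[r for r in F["wrist"] if np.hypot(*(at(C["wrist"],r[0],r[1],25,True)-x))<45]
    if b: obs.append((C["wrist"],b[0],True));print("wrist",np.round(b[0]))
    print(i,fit(obs,x))
P=[at(C["wrist"],*d["rect"][:2],18,True) for d in find_in(C["wrist"],"pad_a")]
print(np.round(P,1))
for n in("scene","side"): print(n,[at(C[n],*d["rect"][:2],18).round(1).tolist() for d in find_in(C[n],"pad_a")])
print("clamp",at(C["wrist"],212,218,10,True),"purple",at(C["wrist"],262,146,40,True),at(C["wrist"],264,29,40,True),"stop",at(C["wrist"],355,17,65,True))
E
```

```text
scene [ 575. -337.] 0
side [ 580. -343.] 1
0 [(np.float64(3.8), 44, array([ 573.9, -344.9])), (np.float64(6.3), 54, array([ 576.5, -348.8])), (np.float64(8.1), 34, array([ 572.2, -342.6])), (np.float64(13.7), 64, array([ 579.3, -352.7]))]
scene [454. -91.] 1
side [446. -88.] 1
wrist [240. 301.  42.  60.]
1 [(np.float64(40.0), 54, array([456.1, -88.6])), (np.float64(51.8), 44, array([460.9, -87.5])), (np.float64(52.7), 64, array([452. , -90.9])), (np.float64(84.8), 34, array([462.6, -86.4]))]
scene [440. 138.] 1
side [435. 137.] 1
wrist [200.  87.  41.  32.]
2 [(np.float64(35.3), 34, array([434. , 137.9])), (np.float64(73.0), 44, array([432.3, 136.2])), (np.float64(120.8), 54, array([432.9, 133.7])), (np.float64(180.4), 64, array([436.5, 130.6]))]
scene [504. 352.] 1
side [496. 353.] 1
3 [(np.float64(20.6), 44, array([498.8, 347.1])), (np.float64(24.4), 34, array([497.3, 348.7])), (np.float64(29.1), 54, array([497.6, 350.3])), (np.float64(47.4), 64, array([500.2, 351.8]))]
[[ 621.1  -30.6]
 [ 633.1 -106.1]
 [ 593.8  127.5]]
scene [[579.5, 119.2], [618.8, -31.6], [630.2, -115.2], [601.1, 46.0]]
side [[631.3, -106.0], [600.1, 55.7], [579.7, 137.0], [616.7, -26.4]]
clamp [436.22885062   2.06555512] purple [496.71646873  75.71803168] [498.15905268 189.34231646] stop [580.81535731 191.8361643 ]
```

Run:
```python
from m import *
C={n:imaging.camera(n) for n in("scene","side","wrist")}
G=[(577,-343),(454,-89),(434,138),(499,349)]
for n in("scene","side"):
    R=trace(C[n],"gauge_64")
    for i,g in enumerate(G):
        u,v=proj(C[n],(*g,25))
        for d in R:
            if np.hypot(d["rect"][0]-u,d["rect"][1]-v)<12:
                w=d["region"].sum(1).max(); V=C[n]["view"];z=(np.array(V)@[*g,15,1])[2]
                print(n,i,"width mm",round(w*z/C[n]["mtx"][0][0],1),d["rect"],round(d["p"],2))
c=C["wrist"];im=cv2.cvtColor(c["img"],cv2.COLOR_RGB2GRAY).astype(float)
pts=[]
for u,v in[(365,94),(378,173),(389,250),(397,317)]:
    w=np.clip(im[v-6:v+7,u-6:u+7]-90,0,None);yy,xx=np.mgrid[v-6:v+7,u-6:u+7]
    p=at(c,(w*xx).sum()/w.sum(),(w*yy).sum()/w.sum(),18,True);pts.append(p)
pts=np.array(pts);d=pts-pts.mean(0);t=np.linalg.svd(d)[2][0];t*=np.sign(t[1])
print(pts.round(1),"steps",np.linalg.norm(np.diff(pts,axis=0),axis=1),"dir",t,np.degrees(np.arctan2(-t[0],t[1])))
m=pts.mean(0);print("fit",[(m+k*80*t).round(1).tolist() for k in(1.5,.5,-.5,-1.5)])
```

```text
scene 0 width mm 57.0 [481.0, 280.9, 31.7, 38.3] 0.78
scene 1 width mm 63.7 [339.4, 278.0, 29.1, 39.3] 0.77
scene 2 width mm 34.0 [241.7, 256.1, 17.2, 32.3] 0.84
scene 3 width mm 37.6 [183.6, 222.8, 17.9, 32.6] 0.64
side 1 width mm 65.0 [370.9, 247.8, 24.8, 33.4] 0.87
side 2 width mm 33.5 [322.0, 295.0, 11.7, 29.3] 0.58
side 3 width mm 47.1 [232.9, 339.1, 22.0, 34.4] 0.66
[[ 594.   128.2]
 [ 608.4   47.6]
 [ 622.7  -29.8]
 [ 637.2 -109. ]] steps [81.83428096 78.73867718 80.5014598 ] dir [-0.17946407  0.98376453] 10.338544817551288
fit [[594.0, 127.3], [608.4, 48.6], [622.8, -30.1], [637.1, -108.8]]
```

Run:
```python
from m import *
s=imaging.camera("scene");c=imaging.camera("wrist");d=imaging.camera("side")
print("filter base left",at(c,492,235,0,True),[at(c,492,235,z,True).round() for z in(80,)])
b=at(s,377,225,0);print("scene base front",b)
for u,v in((377,152),(352,158),(405,160)):
  print([ (z,at(s,u,v,z).round().tolist()) for z in(100,130,160)])
print("side", at(d,240,232,0),[(z,at(d,240,180,z).round().tolist()) for z in(100,130,160)])
print("wrist top left",[(z,at(c,566,255,z,True).round().tolist()) for z in(100,130,160)])
print("box corner",at(c,475,55,100,True),at(s,290,208,0))
for p in((550,0,224),(550,0,158),(550,60,158)): print(proj(c,p,True))
```

```text
filter base left [748.75467415 -18.39132477] [array([708.,   1.])]
scene base front [760.90116471 -35.32056957]
[(100, [988.0, 70.0]), (130, [907.0, 35.0]), (160, [826.0, 0.0])]
[(100, [912.0, 108.0]), (130, [835.0, 71.0]), (160, [759.0, 35.0])]
[(100, [964.0, -21.0]), (130, [884.0, -51.0]), (160, [804.0, -80.0])]
side [779.00164525  35.38005847] [(100, [844.0, -43.0]), (130, [805.0, -4.0]), (160, [766.0, 34.0])]
wrist top left [(100, [784.0, -13.0]), (130, [759.0, -4.0]), (160, [735.0, 5.0])]
box corner [675.70452293 155.52392986] [747.43681338 202.81539733]
(np.float64(319.1485542382729), np.float64(306.3380043414902))
(np.float64(319.2766563408963), np.float64(263.7317716168519))
(np.float64(319.2904003772114), np.float64(169.89616689025593))
```

Request:
arm_command(
  steps=[
    [0.65,-60,-60,20,0],
    [0.65,-149,-96,40,0],
    [0.65,-149,-96,40,0],
    [0.65,-149,-96,40,0],
  ],
  force=25,
)

```text
clock: 2.55
eef_pos: [452.4, -151.4, 183.9]
eef_rot: [-3.14, -0.0, 1.566]
wrist_force: [0.9, 0.0, -0.0]
finger_gap: 61.9
finger_force: 0.0
```

```bash
cat > w.py <<'E'
from m import *
import sys
x,y,z0=map(float,sys.argv[1:4])
c=imaging.camera("wrist");cv2.imwrite("pics/w_%s.png"%sys.argv[4],c["img"][:,:,::-1])
for d in trace(c,"gauge_64"):
    p=at(c,*d["rect"][:2],z0+30,True)
    if np.hypot(*(p-[x,y]))<50: print(round(d["p"],2),np.round(d["rect"]),fit([(c,d["rect"],True)],(x,y),z0)[:2])
s=monitor.read_state();print(s["clock"],s["eef_pos"].round(1) if hasattr(s["eef_pos"],"round") else s["eef_pos"])
E
python3 w.py 454 -89 0 B
```

```text
0.72 [323. 163.  70.  69.] [(np.float64(12.6), 64, array([455.6, -91.3])), (np.float64(20.4), 54, array([455.5, -90.5]))]
2.65 [ 454.1 -149.2  184.6]
```

View pics/w_B.png

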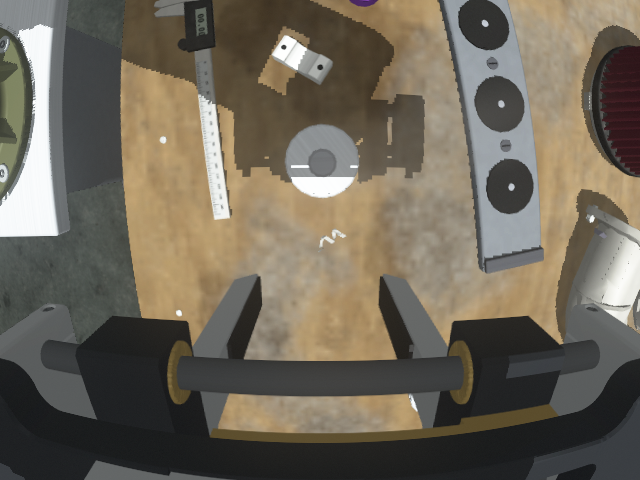

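The 64 mm gauge is at (322,162), clear of everything, and its position is (455.6, -91).

Request:
arm_command(
  steps=[
    [0.65,40,1,10,0],
    [0.65,58,1.5,50,0],
    [0.65,58,1.5,90,0],
    [0.65,58,1.5,120,0],
    [0.65,58,1.5,135,0],
    [0.65,58,1.5,135,0],
    [0,58,1.5,135,0],
    [0,58,1.5,135,0],
    [0,58,1.5,135,0],
    [0,58,1.5,135,0],
    [0,58,1.5,135,0],
    [0,58,1.5,120,0],
    [0,58,1.5,90,0],
    [0,58,1.5,50,0],
    [0,58,1.5,5,0],
    [0,58,1.5,5,0],
  ],
  force=35,
)

```text
clock: 4.65
eef_pos: [456.7, -91.3, 183.0]
eef_rot: [3.136, 0.002, 1.571]
wrist_force: [-0.4, 0.5, -3.4]
finger_gap: 20.8
finger_force: 35.0
```

Request:
arm_command(
  steps=[
    [0,45,40,0,0],
    [0,90,80,0,0],
    [0,130,120,0,0],
    [0,150,138,0,0],
    [0,150,138,0,0],
    [0,150,138,0,0],
  ],
)

```text
clock: 5.4
eef_pos: [592.8, 58.5, 178.7]
eef_rot: [-3.14, 0.0, 1.571]
wrist_force: [0.1, -0.4, -2.5]
finger_gap: 20.5
finger_force: 35.0
```

```bash
cat > p.py <<'E'
from m import *
c=imaging.camera("wrist");cv2.imwrite("pics/pads.png",c["img"][:,:,::-1])
im=cv2.cvtColor(c["img"],cv2.COLOR_RGB2GRAY).astype(float)
s=monitor.read_state();print(s["clock"],np.round(s["eef_pos"],1))
for d in trace(c,"pad_a"):
    u,v=d["rect"][:2];U,V=int(u),int(v);w=np.clip(im[V-9:V+10,U-9:U+10]-im[V-9:V+10,U-9:U+10].min()-50,0,None)
    if w.sum()==0: w=w+1
    yy,xx=np.mgrid[V-9:V+10,U-9:U+10]
    print(round(d["p"],2),np.round(d["rect"]),at(c,u,v,18,True).round(1),at(c,(w*xx).sum()/w.sum(),(w*yy).sum()/w.sum(),18,True).round(1))
for d in find_in(c,"end_stop"): print("stop",round(d["p"],2),np.round(d["rect"]),at(c,*d["rect"][:2],65,True).round(1))
E
python3 p.py
```

```text
5.45 [592.8  58.3 179.1]
0.92 [345. 228.  43.  29.] [615.3  61.6] [613.7  58.1]
0.66 [347. 400.  11.   8.] [ 622.  -128.1] [ 619.2 -134.5]
0.64 [321. 152.  63.  68.] [594.  127.9] [593.7 128. ]
0.59 [336. 337.  15.   9.] [608.8 -48.5] [606.3 -48.9]
stop 0.8 [304.  61.  90.  44.] [581.4 197.3]
```

View pics/pads.png

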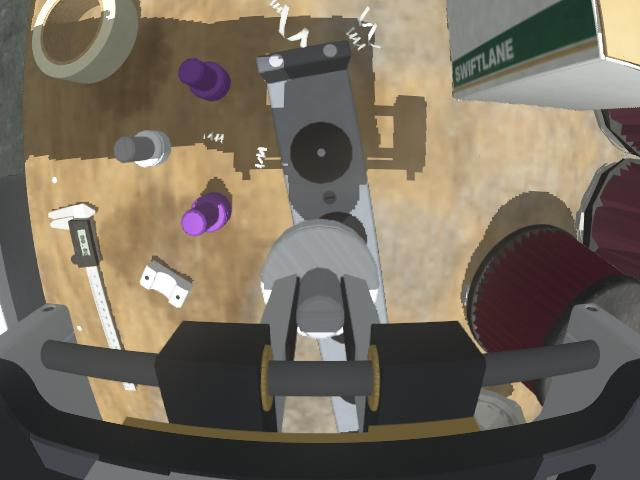

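Pad 1's dot is at (321,152), which gives (594,128) and agrees with the first fit. The held gauge hangs upright, so I lower it there.

Request:
arm_command(
  steps=[
    [0,35,0.5,0,0],
    [0,69,0.5,0,0],
    [0,69,0.5,0,0],
    [0,69,0.5,40,0],
    [0,69,0.5,80,0],
    [0,69,0.5,100,0],
    [0,69,0.5,108,0],
    [0,69,0.5,111,0],
    [0,69,0.5,112,0],
    [0,69,0.5,112,0],
    [0.4,69,0.5,112,0],
    [0.5,69,0.5,112,0],
    [0.5,69,0.5,112,0],
    [0.5,69,0.5,95,0],
    [0.5,69,0.5,60,0],
    [0.5,69,0.5,5,0],
    [0.5,30,0.5,0,0],
    [0.5,0,0.5,0,0],
    [0.5,0,0.5,0,0],
  ],
)

```text
clock: 7.92
eef_pos: [594.2, 57.5, 180.8]
eef_rot: [3.14, 0.0, 1.569]
wrist_force: [-0.9, 0.9, -0.8]
finger_gap: 46.7
finger_force: 0.0
```

```bash
python3 w.py 594 128 18 P1; python3 p.py; python3 w.py 434 138 0 C
```

```text
0.97 [320. 152.  73.  80.] [(np.float64(10.2), 64, array([595.2, 127.8])), (np.float64(29.4), 54, array([595.2, 129.4]))]
8.025 [594.1  59.3 180.3]
8.075 [594.   59.7 180. ]
0.71 [359. 399.  37.   8.] [ 637.2 -127.6] [ 636.8 -137.9]
0.65 [336. 243.  59.  60.] [608.9  48.2] [608.2  48.8]
0.58 [346. 320.  54.  54.] [620.4 -29.4] [622.7 -30.3]
stop 0.87 [301.  64.  95.  49.] [580.6 196.7]
0.76 [139. 149.  58.  34.] [(np.float64(5.6), 34, array([432.3, 138.5])), (np.float64(34.8), 44, array([429.5, 136. ]))]
8.275 [594.   59.7 179.5]
```

View pics/w_P1.png

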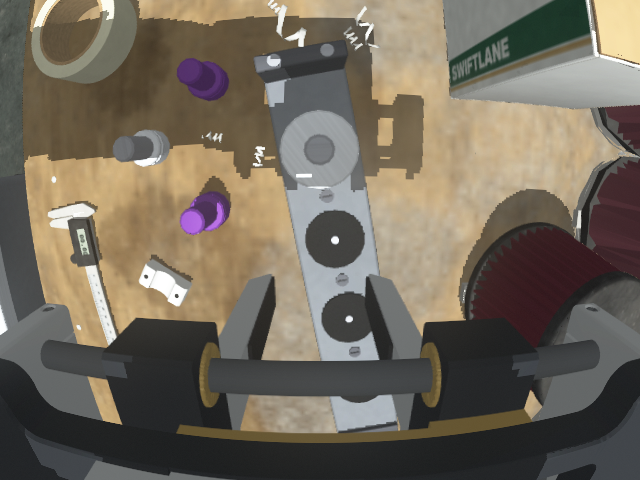

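The 64 mm gauge stands centred on pad 1 at (319,150). Next is the 34 mm gauge at (433,138).

Request:
arm_command(
  steps=[
    [0.5,20,-50,0,0],
    [0.5,45,-100,0,0],
    [0.5,70,-150,0,0],
    [0.5,79,-161,0,0],
    [0.5,79,-161,20,0],
    [0.5,79,-161,70,0],
    [0.5,79,-161,110,0],
    [0.5,79,-161,130,0],
    [0.5,79,-161,130,0],
    [0,79,-161,130,0],
    [0,79,-161,130,0],
    [0,79,-161,130,0],
    [0,79,-161,130,0],
    [0,79,-161,110,0],
    [0,79,-161,70,0],
    [0,79,-161,10,0],
    [0,79,-161,0,0],
    [0,40,-115,0,0],
    [0,0,-80,0,0],
    [0,-40,-40,0,0],
  ],
  force=25,
)

```text
clock: 10.78
eef_pos: [554.5, 17.7, 178.1]
eef_rot: [-3.14, -0.0, 1.571]
wrist_force: [0.8, 0.3, -0.7]
finger_gap: 21.1
finger_force: 25.0
```

Request:
arm_command(
  steps=[
    [0,-50,35,0,0],
    [0,-100,65,0,0],
    [0,-128,83,0,0],
    [0,-128,83,0,0],
    [0,-128,83,40,0],
    [0,-128,83,80,0],
    [0,-128,83,100,0],
    [0,-128,83,108,0],
    [0,-128,83,111,0],
    [0,-128,83,112,0],
    [0,-128,83,112,0],
    [0.4,-128,83,112,0],
    [0.5,-128,83,112,0],
    [0.5,-128,83,112,0],
    [0.5,-128,83,95,0],
    [0.5,-128,83,60,0],
    [0.5,-128,83,5,0],
    [0.5,-170,70,0,0],
    [0.5,-195,50,0,0],
    [0.5,-195,50,0,0],
  ],
)

```text
clock: 13.28
eef_pos: [603.3, -177.5, 181.0]
eef_rot: [3.14, 0.001, 1.568]
wrist_force: [-0.1, -0.1, -0.4]
finger_gap: 46.9
finger_force: 0.0
```

```bash
python3 w.py 637 -109 18 P4; python3 p.py
```

```text
0.93 [362. 155.  42.  41.] [(np.float64(3.2), 34, array([ 637.9, -109.5])), (np.float64(45.7), 44, array([ 635.7, -111.7]))]
13.375 [ 604.3 -175.8  180.4]
13.425 [ 604.5 -175.4  180.1]
0.8 [340.  67.  66.  65.] [622.7 -31.1] [622.5 -29.2]
0.79 [357. 154.  60.  63.] [ 637.2 -107.2] [ 630.9 -101.9]Traceback (most recent call last):
  File "p.py", line 6, in <module>
    u,v=d["rect"][:2];U,V=int(u),int(v);w=np.clip(im[V-9:V+10,U-9:U+10]-im[V-9:V+10,U-9:U+10].min()-50,0,None)
                                                                        ~~~~~~~~~~~~~~~~~~~~~~~~~^^
    return umr_minimum(a, axis, None, out, keepdims, initial, where)
ValueError: zero-size array to reduction operation minimum which has no identity
```

View pics/w_P4.png

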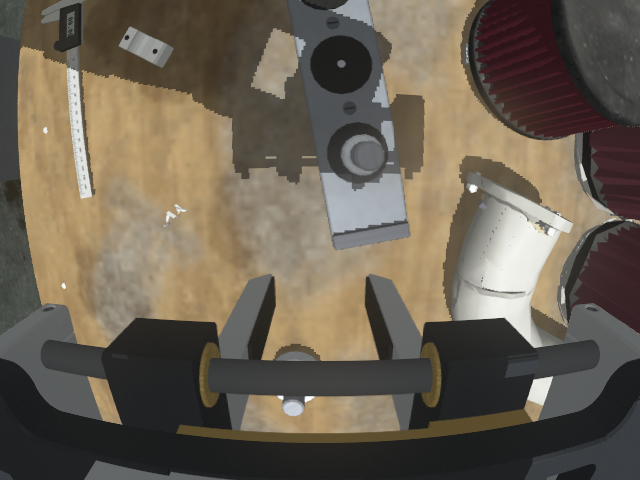

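The 34 mm gauge stands on pad 4 at (362,152). The next 54 mm gauge is partly hidden behind the bar at (292,405), so I move to look at it.

Request:
arm_command(
  steps=[
    [0.6,-60,-8,0,0],
    [0.6,-120,-15,0,0],
    [0.6,-180,-22,0,0],
    [0.6,-224,-29,0,0],
    [0.6,-224,-29,0,0],
    [0.6,-224,-29,0,0],
  ],
)

```text
clock: 14.22
eef_pos: [575.6, -398.9, 179.2]
eef_rot: [-3.141, -0.0, 1.572]
wrist_force: [0.4, 0.7, -0.3]
finger_gap: 56.1
finger_force: 0.0
```

```bash
python3 w.py 577 -343 0 A
```

```text
0.91 [324. 161.  60.  61.] [(np.float64(7.8), 54, array([ 579.1, -336.6])), (np.float64(26.5), 44, array([ 579. , -335.6]))]
14.325 [ 575.8 -398.5  179.6]
```

View pics/w_A.png

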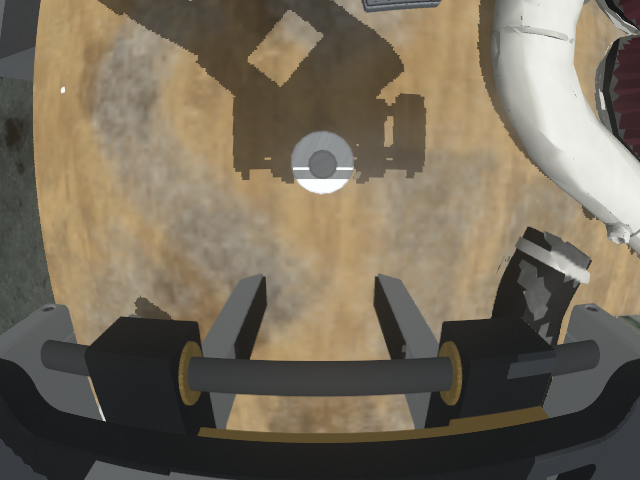

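Run:
```python
from m import *
for i in range(3):
    c=imaging.camera("wrist");s=monitor.read_state();d=trace(c,"gauge_64")[0]
    K=c["img"][140:185,300:345].astype(float)
    print(np.round(s["eef_pos"],1),np.round(ray(c,320,240,True)[0],1),np.round(d["rect"],1),fit([(c,d["rect"],True)],(578,-338))[0],"stem top",at(c,322,163,66,True).round(1))
```

```text
[ 575.7 -398.6  179.7] [ 575.9 -324.5  341.2] [323.7 162.2  63.6  62.5] (np.float64(0.4), 54, array([ 579.3, -337.4])) stem top [ 577.6 -336.2]
[ 575.5 -399.   179.7] [ 575.7 -324.7  341.3] [322.4 160.3  65.5  62. ] (np.float64(2.0), 54, array([ 578.1, -336.1])) stem top [ 577.5 -336.6]
[ 575.3 -399.4  179.7] [ 575.5 -325.2  341.3] [323.1 161.1  65.6  64.1] (np.float64(1.5), 54, array([ 578.5, -337.2])) stem top [ 577.3 -337. ]
```

The 54 mm gauge is centred at (323,162), and nothing is close to it. I grasp it and carry it back.

Request:
arm_command(
  steps=[
    [0.6,30,2,0,0],
    [0.6,62,3,10,0],
    [0.6,62,3,60,0],
    [0.6,62,3,105,0],
    [0.6,62,3,125,0],
    [0.6,62,3,130,0],
    [0.6,62,3,130,0],
    [0,62,3,130,0],
    [0,62,3,130,0],
    [0,62,3,130,0],
    [0,62,3,130,0],
    [0,62,3,130,0],
    [0,62,3,110,0],
    [0,62,3,70,0],
    [0,62,3,10,0],
    [0,62,3,0,0],
    [0,100,3,0,0],
    [0,150,3,0,0],
    [0,200,3,0,0],
    [0,200,3,0,0],
  ],
  force=30,
)

```text
clock: 17.12
eef_pos: [577.9, -197.0, 179.6]
eef_rot: [-3.141, -0.001, 1.574]
wrist_force: [-0.2, -0.7, -2.4]
finger_gap: 21.1
finger_force: 30.0
```

Request:
arm_command(
  steps=[
    [0,55,8,0,0],
    [0,110,15,0,0],
    [0,165,22,0,0],
    [0,220,30,0,0],
    [0,249,30.5,0,0],
    [0,249,30.5,0,0],
    [0,249,30.5,40,0],
    [0,249,30.5,80,0],
    [0,249,30.5,100,0],
    [0,249,30.5,108,0],
    [0,249,30.5,111,0],
    [0,249,30.5,112,0],
    [0,249,30.5,112,0],
    [0.4,249,30.5,112,0],
    [0.5,249,30.5,112,0],
    [0.5,249,30.5,112,0],
    [0.5,249,30.5,95,0],
    [0.5,249,30.5,60,0],
    [0.5,249,30.5,5,0],
    [0.5,249,30.5,0,0],
  ],
)

```text
clock: 19.62
eef_pos: [610.0, 49.1, 185.0]
eef_rot: [3.134, -0.0, 1.571]
wrist_force: [-0.3, 0.2, -0.2]
finger_gap: 46.6
finger_force: 0.0
```

Request:
arm_command(
  steps=[
    [0.6,-30,-15,0,0],
    [0.6,-60,-25,0,0],
    [0.6,-60,-25,0,0],
    [0.6,-60,-25,0,0],
  ],
)

```text
clock: 20.12
eef_pos: [583.6, -10.6, 179.6]
eef_rot: [3.141, -0.0, 1.571]
wrist_force: [-0.8, 0.0, -0.3]
finger_gap: 56.4
finger_force: 0.0
```

```bash
python3 w.py 608 49 18 P2; python3 w.py 594 128 18 P2b; python3 w.py 499 349 0 Dfar
```

```text
0.94 [351. 164.  72.  66.] [(np.float64(7.8), 54, array([608.9,  50.1])), (np.float64(33.4), 64, array([610.,  47.]))]
20.225 [583.7 -10.2 179.4]
0.65 [335.  71.  78.  78.] [(np.float64(2.5), 64, array([596.3, 127.6])), (np.float64(34.0), 54, array([595.3, 127.4]))]
20.325 [583.6 -10.3 179.3]
20.425 [583.6 -10.5 179.3]
```

View pics/w_P2.png

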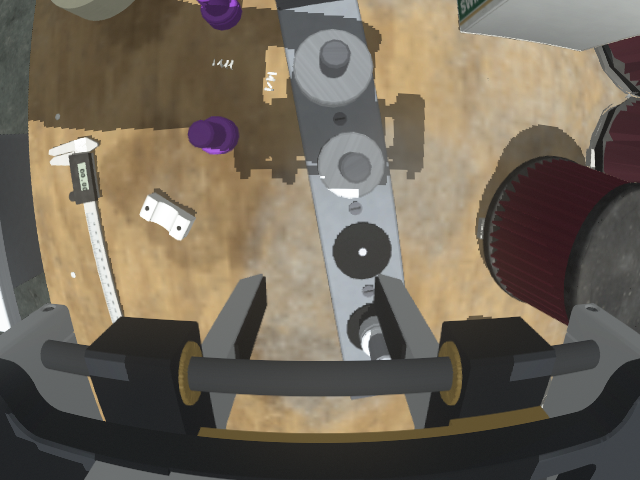

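Both placed gauges, the 64 at (335,70) and the 54 at (351,164), are centred. The last one is the 44 mm gauge.

Request:
arm_command(
  steps=[
    [0.6,50,-20,0,0],
    [0.6,105,-40,0,0],
    [0.6,160,-60,0,0],
    [0.6,215,-80,0,0],
    [0.6,270,-85.5,0,0],
    [0.6,299,-85.5,0,0],
    [0.6,299,-85.5,0,0],
    [0.6,299,-85.5,0,0],
  ],
)

```text
clock: 21.42
eef_pos: [498.0, 287.4, 179.3]
eef_rot: [-3.141, 0.0, 1.571]
wrist_force: [-0.1, -0.4, -0.3]
finger_gap: 56.2
finger_force: 0.0
```

```bash
python3 w.py 499 349 0 D; python3 w.py 499 349 0 D
```

```text
0.81 [319. 156.  54.  52.] [(np.float64(1.6), 44, array([497.5, 353.3])), (np.float64(34.9), 54, array([497.5, 351.6]))]
21.525 [498.2 287.  179.5]
21.625 [498.3 287.1 179.6]
```

View pics/w_D.png

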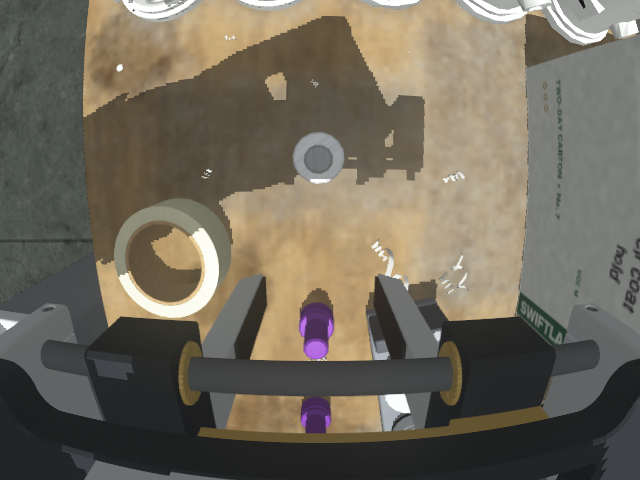

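The 44 mm gauge is clear of its surroundings at (318,158), and its position is (497.5, 353).

Request:
arm_command(
  steps=[
    [0.6,33,0,0,0],
    [0.6,65.5,-0.5,10,0],
    [0.6,65.5,-0.5,60,0],
    [0.6,65.5,-0.5,105,0],
    [0.6,65.5,-0.5,125,0],
    [0.6,65.5,-0.5,130,0],
    [0.6,65.5,-0.5,130,0],
    [0,65.5,-0.5,130,0],
    [0,65.5,-0.5,130,0],
    [0,65.5,-0.5,130,0],
    [0,65.5,-0.5,130,0],
    [0,65.5,-0.5,130,0],
    [0,65.5,-0.5,110,0],
    [0,65.5,-0.5,70,0],
    [0,65.5,-0.5,10,0],
    [0,65.5,-0.5,0,0],
    [0,20,0,0,0],
    [0,-30,0,0,0],
    [0,-80,0,0,0],
    [0,-80,0,0,0],
  ],
  force=30,
)

```text
clock: 24.12
eef_pos: [497.9, 205.5, 179.7]
eef_rot: [-3.141, 0.0, 1.568]
wrist_force: [0.7, 0.3, -0.9]
finger_gap: 21.0
finger_force: 30.0
```

Request:
arm_command(
  steps=[
    [0,-50,25,0,0],
    [0,-100,50,0,0],
    [0,-150,80,0,0],
    [0,-200,105,0,0],
    [0,-238,125,0,0],
    [0,-238,125,0,0],
    [0,-238,125,40,0],
    [0,-238,125,80,0],
    [0,-238,125,100,0],
    [0,-238,125,108,0],
    [0,-238,125,111,0],
    [0,-238,125,112,0],
    [0,-238,125,112,0],
    [0.4,-238,125,112,0],
    [0.5,-238,125,112,0],
    [0.5,-238,125,112,0],
    [0.5,-238,125,95,0],
    [0.5,-238,125,60,0],
    [0.5,-238,125,5,0],
    [0.5,-238,125,0,0],
  ],
)

```text
clock: 26.62
eef_pos: [624.5, -30.1, 185.1]
eef_rot: [3.134, 0.001, 1.571]
wrist_force: [0.3, -0.4, -0.3]
finger_gap: 47.1
finger_force: 0.0
```

Request:
arm_command(
  steps=[
    [0.6,-40,-40,-20,0],
    [0.6,-80,-80,-40,0],
    [0.6,-80,-80,-40,0],
    [0.6,-80,-80,-40,0],
  ],
)

```text
clock: 27.12
eef_pos: [543.2, -109.7, 219.4]
eef_rot: [3.142, -0.0, 1.571]
wrist_force: [0.2, -0.4, 0.0]
finger_gap: 56.3
finger_force: 0.0
```

Run:
```python
from m import *
c=imaging.camera("wrist");cv2.imwrite("pics/end.png",c["img"][:,:,::-1])
R=trace(c,"gauge_64")
for x,y in((594,128),(608.4,48.6),(622.8,-30.1),(637.1,-108.8)):
    for d in R:
        if np.hypot(*(at(c,*d["rect"][:2],50,True)-[x,y]))<35: print((x,y),fit([(c,d["rect"],True)],(x,y),18)[:2])
s=monitor.read_state();print(s["clock"],s["eef_pos"])
for n in("scene",):
    c=imaging.camera(n)
print("clamp",[at(c,*d["rect"][:2],10).round(1) for d in find_in(c,"clamp_a")[:1]],"start",at(c,298,278,10).round(1))
```

```text
(594, 128) [(np.float64(88.1), 44, array([592.1,  77.8])), (np.float64(94.5), 34, array([595.4,  77.9]))]
(608.4, 48.6) [(np.float64(3.9), 54, array([608.8,  49.4])), (np.float64(22.2), 44, array([608.6,  50. ]))]
(622.8, -30.1) [(np.float64(10.0), 34, array([622.8, -30.8])), (np.float64(10.6), 44, array([624.6, -30.9]))]
(637.1, -108.8) [(np.float64(6.4), 34, array([ 636.2, -108.2])), (np.float64(24.9), 44, array([ 637. , -108.8]))]
27.225 [ 543.37918047 -109.18528565  218.74515794]
clamp [array([433. ,  -2.8])] start [436.6  -4.4]
```

View pics/end.png

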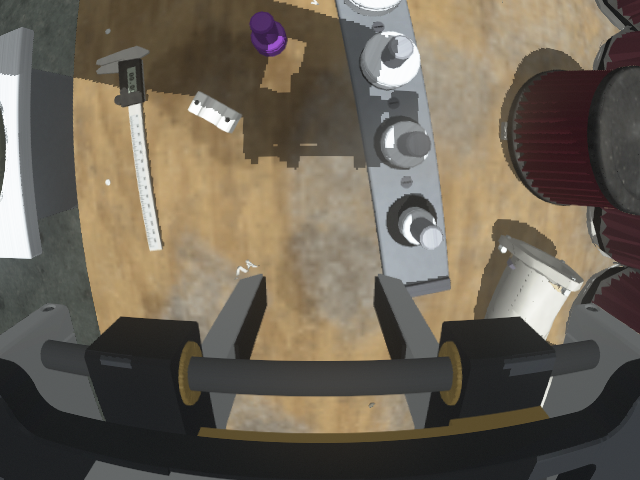

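All four gauges stand upright and centred: the 64 at the top edge (372,3), then (390,60), (405,144) and (418,226). The clamp at (215,110) has not moved, and the gripper is clear.

```bash
python3 -c "
from cell import job
print(job.sign_off())"
```

```text
the job is handed in; nothing more can be done
None
```

The job is handed in after about 27 s of robot time: the 64, 54, 44 and 34 mm gauges stand upright in that order from the end stop, each within about 3 mm of its pad centre by camera, and the half-clamp is where it lay; the sign-off returned no verdict.

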